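# Return a refill bottle through the sprung flap

## Robot

A 6-joint arm with a two-finger parallel gripper is mounted at the origin on the work surface. World frame = base frame: x ahead of the robot, y to its left, z up, the work surface at z = 0. Lengths are in m, angles in rad, forces in N, time in s.
With the tool pointing down it reaches from about 0.325 to 0.9 m from the base axis. Payload 6.1 kg.
Tool frame: the origin (TCP) lies midway between the tips of the shut fingers; the grasp point (between the pads) lies 19 mm behind it (manip.pinch_z is the distance from the TCP to the grasp point, in m); z points along the fingers, x is the direction in which the jaws open and shut, and the axes are right-handed (so a half turn about z gives the same grasp; the last joint's range is limited). The gripper opens to 87 mm and grips with 3 to 60 N. Pads are 19 mm wide; open, the fingers measure 117 mm over their backs; the gripper's body (75 mm by 190 mm) begins 51 mm behind the grasp point.
Start: joints at [1.073, 0.22, 1.526, -0, 1.395, -0.126], TCP at [0.227, 0.582, 0.223] pointing down, gripper open.
Joint ranges: [-2.98, 2.98], [-0.91, 2.08], [0.09, 2.57], [-1.24, 4.39], [0.2, 2.65], [-2.68, 2.68]. Speed limits (rad/s): [2.57, 2.57, 3.01, 3.14, 3.14, 3.14].

## Interface

Orientations are given as a rotation vector (axis times angle).
In Python, from plant import manip gives the robot as it stands. The module is installed in compiled form; this text tells all that it offers. Calls block until the motion is done:
- manip.reach(position, orientation): joint-space move of the TCP to a pose.
- manip.movel(position, rot=None, velocity=0.15, max_force=None): straight line of the TCP; rot=None keeps the orientation; velocity is the mean speed in m/s. With max_force (N) it stops when the force on the tool has changed by that much, and returns True; else False.
- manip.move_j(angles): joint-space move.
- manip.move_gripper(opening, grip_force=None): finger opening in m; grip_force is the grip in N (None keeps the last); returns when the fingers have stopped.
- manip.sleep(seconds).
- manip.inverse_kinematics(position, orientation): joint angles nearest the present ones, or None.
- manip.state(): the state.
- manip.camera(name): name is "scene" or "top" or "wrist"; returns a dict with "img" (420x560x3 uint8, red, green, blue), "mtx" (3x3 intrinsics, pixels), "R" (3x3) and "t" (3): a world point X has camera coordinates R X + t; the wrist camera has in their place "T_tool_cam" (4x4, takes a point from camera to tool coordinates, whose origin is the TCP and whose axes are the tool frame's). Camera axes: x right, y down, z forward; pixel columns grow to the right and rows downward; lengths in m; the calibration is good to about 2 mm. A picture is of the moment at which its call begins: read the wrist's pose just before it. There is no depth.
A pose or a line that the arm cannot do raises manip.Unreachable and nothing moves.
- manip.close_job(): hands the job in, once; it reports no verdict.
The state is a dict: "clock": time; "qpos": joint angles; "qd": joint speeds; "joint_efforts": joint torques, N m; "tool_pos": TCP position; "eef_rot": TCP orientation; "wrist_force": force on the tool from outside, world axes, zero at the start; "ft_torque": the same for the moment, N m; "width": finger opening in m.
Only numpy, scipy, OpenCV 4.12 (cv2) and the standard library are available. Lean on these libraries where they do the work, as an engineer would, in place of code of your own. Each camera call takes 0.05 s, during which the arm holds its last target.

## Task

Lay the standing square steel bottle down on the cork mat without dropping it or letting it topple, and let go; then take it across its sides and set it lying on the wooden deck of the returns station, between the rails, base towards the flap, and let go. Push it through the sprung flap so that it slides down the chute and the flap swings shut behind it. Leave the other things where they stand.

Things in the scene. Friction and masses are not known exactly. Their poses are not given: they have to be found in the camera images.
- bottle_mid (a point): Centre of the task's bottle, half-way up: the only square-bodied bottle, bare steel with a round black cap, standing at the start. 150 mm long along its own z (base to cap). Body 50 x 50 mm, its flat sides facing its own x and y. About 0.35 kg; centre of mass about 15 mm nearer the base than this point. Lying on a side, its axis is 25 mm above what it lies on.
- bottle_base (a point): Middle of the underside of the bottle's square base, on its axis, 75 mm from its centre. The square body runs from here 108 mm towards the cap.
- bottle_cap (a point): Middle of the top of the bottle's cap, on its axis, 75 mm from its centre. The cap is 22 mm long, radius 17 mm; below it a 20 mm neck and shoulder, radius 14 widening to 23 mm.
- mat: Cork mat fixed on the table, 160 mm along its x, 200 mm along its y, 4 mm thick. Origin: centre of its underside, at table height.
- station: The returns station, fixed. Origin: on the table under the middle of the flap gate; x = level direction of pushing through the gate, z up. Before the gate (x -190 to 0 mm) a wooden deck; beyond it an open-topped chute between cheeks 120 mm high: a slippery slide falls at 20 degrees from deck level to an end wall at x = 258 mm. The bottle runs down it by itself.
- deck_mid (a point): Point on the deck's top, on its middle line, 95 mm before the gate; axes as the station's. The deck is level, 100 mm above the table, 190 mm long, 100 mm wide, open at the near end. Two guide rails along it (x -187 to -12 mm from the gate) stand 8 mm high, inner faces 38 mm either side of the middle line.
- gate (a point): Point at deck height on the middle line, in the plane of the shut flap; axes as the station's. Gate: two posts 74 mm high above the deck, inner faces 41 mm either side, and a hinge rod (radius 4 mm) across them 70 mm above the deck. The slide begins here: once the bottle's centre of mass is pushed past this point it tips onto the slide.
- flap (a joint): Angle of the flap: an aluminium panel 74 mm wide and 64 mm tall hung from the hinge rod, lower edge 4 mm above the deck. 0 = shut (upright), growing to 1.5 rad as its lower edge swings inwards, along the station's x; it opens inwards only. A light spring and its weight shut it (under 2 N opens it).
- amber: Bystander: round brown glass bottle, radius 31 mm, 200 mm tall, standing. Origin: centre of its underside.
- can: Bystander: round bare aluminium can, radius 33 mm, 115 mm tall, standing. Origin: centre of its underside.
- mug: Bystander: white mug, rim radius 40 mm, 90 mm tall, handle at its own +y. Origin: centre of its underside.
- jar: Bystander: round glass jar, radius 35 mm, 85 mm tall. Origin: centre of its underside.
- coasters: Bystander: round stack of cork coasters, radius 45 mm, 24 mm high. Origin: centre of its underside.
- tin: Bystander: flat steel tin with lid, 102 x 67 mm, 57 mm tall. Origin: centre of its underside.
Not all that is in view belongs to the job. Leave any pink look-alike of the part that bears bottle_mid alone.

How it is judged:
On the way, in this order (a step that is already met when the one before it is completed fails the run):
1. the bottle lies on the cork mat, at rest and let go (angle between bottle_mid's own z axis and vertical between 1.35 and 1.8 rad and x of bottle_mid in the frame of mat between -0.09 and 0.09 m and y of bottle_mid in the frame of mat between -0.11 and 0.11 m and z of bottle_mid in the frame of mat between 0 and 0.05 m and contact force between the fingers and bottle below 0.05 N and linear speed of bottle below 0.02 m/s), for 0.3 s.
2. the bottle lies on the deck between the rails, base towards the shut flap, at rest and let go (angle between bottle_mid's own z axis and vertical between 1.35 and 1.8 rad and x of bottle_base in the frame of station between -0.12 and 0.004 m and x of bottle_cap in the frame of station below -0.12 m and y of bottle_mid in the frame of station between -0.02 and 0.02 m and z of bottle_mid in the frame of station between 0.115 and 0.145 m and value of joint flap below 0.1 rad and contact force between the fingers and bottle below 0.05 N and linear speed of bottle below 0.02 m/s), for 0.3 s.
3. the bottle is part-way through the gate, base first, and holds the flap open (value of joint flap above 0.4 rad and x of bottle_base in the frame of station above 0.03 m and x of bottle_cap in the frame of station below 0 m and y of bottle_mid in the frame of station between -0.03 and 0.03 m and z of bottle_mid in the frame of station between 0.08 and 0.16 m).
At the end, for the whole second after the job is handed in: The bottle lies at rest down the chute beyond the gate (cap end more than 70 mm past it, between the cheeks) and the flap is shut (within 0.08 rad) (x of bottle_cap in the frame of station above 0.07 m and x of bottle_base in the frame of station below 0.27 m and y of bottle_mid in the frame of station between -0.04 and 0.04 m and z of bottle_mid in the frame of station between 0 and 0.12 m and value of joint flap below 0.08 rad and velocity of joint flap below 0.1 rad/s and linear speed of bottle below 0.02 m/s); the robot touches nothing.
It fails at once if the bottle topples or falls over on its own before the gate (turning faster than 9 rad/s) (angular speed of bottle above 9 rad/s and x of bottle_base in the frame of station below 0 m).
It fails at once if the bottle is dropped (falls or flies at over 0.8 m/s with no finger on it, before the gate) (linear speed of bottle above 0.8 m/s and contact force between the fingers and bottle below 0.05 N and x of bottle_base in the frame of station below 0 m).
It fails at once if one of the other things on the table is moved by more than 40 mm or knocked over (distance of any of amber, can, mug, jar, coasters, tin from where it was at the start of the episode above 0.04 m or angle between any of amber, can, mug, jar, coasters, tin's own z axis and vertical above 0.5 rad).
It also fails if it takes over 72 s, if anything falls off the work surface, if the arm or the gripper's body presses on something with over 40 N, if the wrist force passes 120 N, or if a joint passes its speed limit or range.

## Working session

There is one attempt and no reset: what is moved stays moved. The work goes in short steps, each a Python script; the robot and the scene stay as the last script left them, time stands still between calls to the robot, and variables do not carry over. Pictures are saved under pics/ and viewed, and the job is handed in when it is done.

```bash
mkdir -p pics
cat > h.py <<'E'
import numpy as np, cv2, pickle
from scipy.spatial.transform import Rotation as Rn
from plant import manip
def snap(n,fn):
    c=manip.camera(n); cv2.imwrite('pics/'+fn+'.png',c['img'][:,:,::-1]); pickle.dump(c,open('pics/'+fn+'.pkl','wb')); return c
def load(fn): return pickle.load(open('pics/'+fn+'.pkl','rb'))
def onplane(c,uv,z):
    K=c['mtx'];R=c['R'];t=c['t'];C=-R.T@t
    uv=np.atleast_2d(np.array(uv,float)); d=np.c_[uv,np.ones(len(uv))]@np.linalg.inv(K).T@R
    return C+d*((z-C[2])/d[:,2:3])
def proj(c,X):
    X=np.atleast_2d(X); p=(X@c['R'].T+c['t'])@c['mtx'].T; return p[:,:2]/p[:,2:]
def tri(c1,u1,c2,u2):
    def r(c,u):
        C=-c['R'].T@c['t']; d=c['R'].T@np.linalg.inv(c['mtx'])@np.r_[u,1]; return C,d/np.linalg.norm(d)
    A,a=r(c1,u1);B,b=r(c2,u2); s=np.linalg.lstsq(np.c_[a,-b],B-A,rcond=None)[0]
    p,q=A+s[0]*a,B+s[1]*b; return (p+q)/2,np.linalg.norm(p-q)
E
python3 - <<'E'
from h import *
for n in('scene','top'):
    c=snap(n,n+'0'); print(n,-c['R'].T@c['t'],c['mtx'][0,0])
c=snap('wrist','wrist0');print(c['T_tool_cam'])
print(manip.pinch_z,manip.state())
E
```

```text
scene [1.08209545 0.55622244 0.79177598] 405.8269168212487
top [ 0.27969454 -0.08271255  1.54077614] 525.6472086304683
[[ 9.99999207e-01  1.25204822e-03  1.33647757e-04 -2.55256021e-04]
 [-1.24252967e-03  9.64022613e-01  2.65817340e-01 -7.21838279e-02]
 [ 2.03976667e-04 -2.65817296e-01  9.64023404e-01 -1.62789943e-01]
 [ 0.00000000e+00  0.00000000e+00  0.00000000e+00  1.00000000e+00]]
0.0187 {'clock': 0.15, 'qpos': array([ 1.07287648e+00,  2.21070328e-01,  1.52733016e+00,  3.63241014e-06,
        1.39469361e+00, -1.26113250e-01]), 'qd': array([ 0.00012558, -0.00355475, -0.00312139,  0.00158795,  0.00014869,
       -0.00134289]), 'joint_efforts': array([ 1.52731383e-03, -4.95194614e+01, -3.87880933e+01,  6.99056522e-02,
        5.31234196e-02, -1.26037658e-04]), 'tool_pos': array([0.22684663, 0.58187659, 0.22168245]), 'eef_rot': array([ 2.59320149e+00,  1.77218103e+00, -2.10120859e-03]), 'wrist_force': array([ 0.41057784,  0.11864611, -0.47773666]), 'ft_torque': array([ 0.04582885, -0.01593774,  0.05410779]), 'width': 0.0870630260979095}
```

View pics/scene0.png

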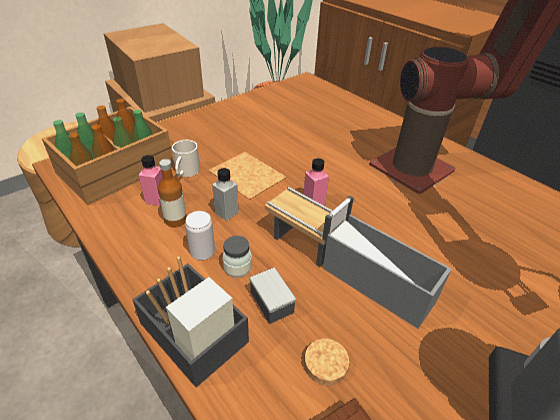

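View pics/top0.png

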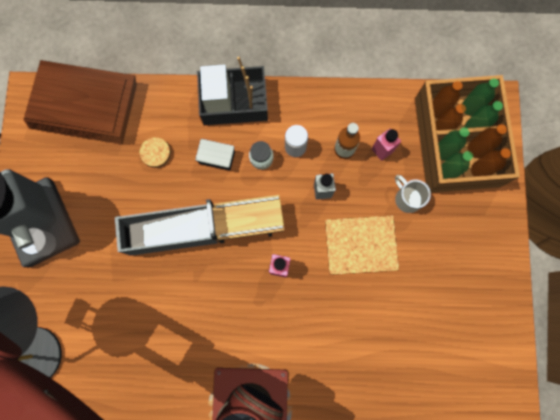

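Candidates are: the grey square bottle at scene (225,195) / top (325,185); a pink look-alike at scene (152,180) / top (388,145); and another pink at scene (316,182) / top (280,265). Only the grey one is bare steel. I'll confirm that in an enlarged crop.

Run:
```python
from h import *
s=load('scene0')['img'];t=load('top0')['img']
a=cv2.resize(s[150:235,180:300],None,fx=6,fy=6,interpolation=cv2.INTER_CUBIC)[:,:,::-1]
cv2.imwrite('pics/c1.png',a)
b=cv2.resize(t[130:285,200:430],None,fx=3.4,fy=3.4,interpolation=cv2.INTER_CUBIC)[:,:,::-1]
cv2.imwrite('pics/c2.png',b)
b=cv2.resize(t[160:280,100:300],None,fx=4,fy=4,interpolation=cv2.INTER_CUBIC)[:,:,::-1]
cv2.imwrite('pics/c3.png',b)
```

```text
(no output)
```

View pics/c1.png

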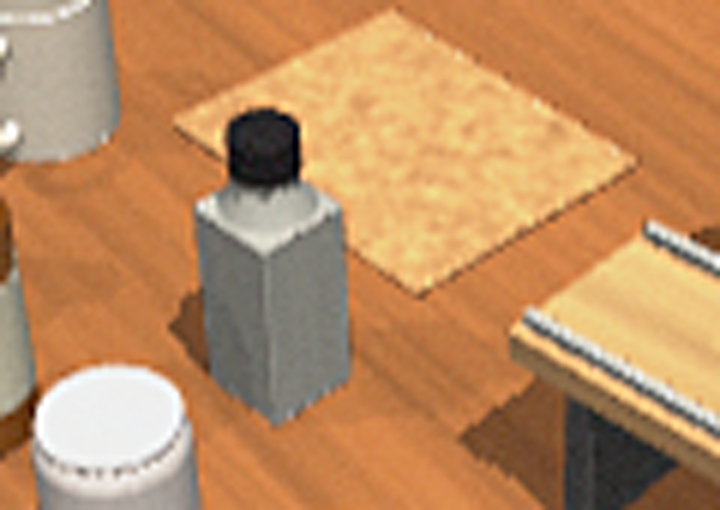

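View pics/c2.png

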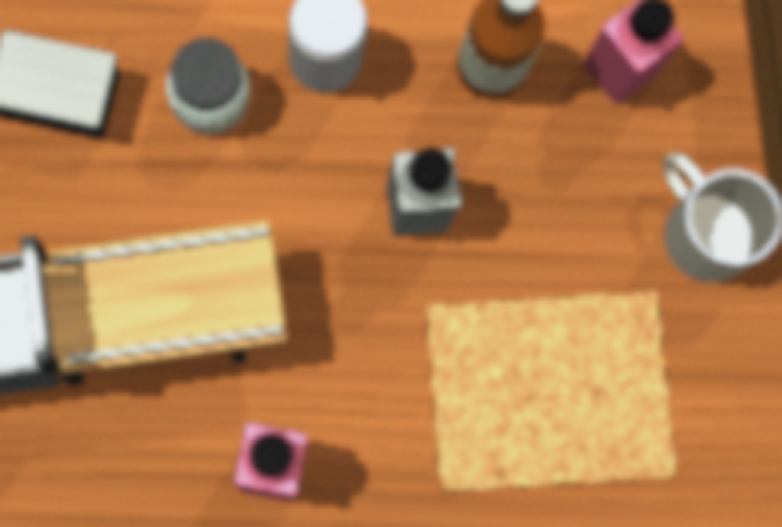

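View pics/c3.png

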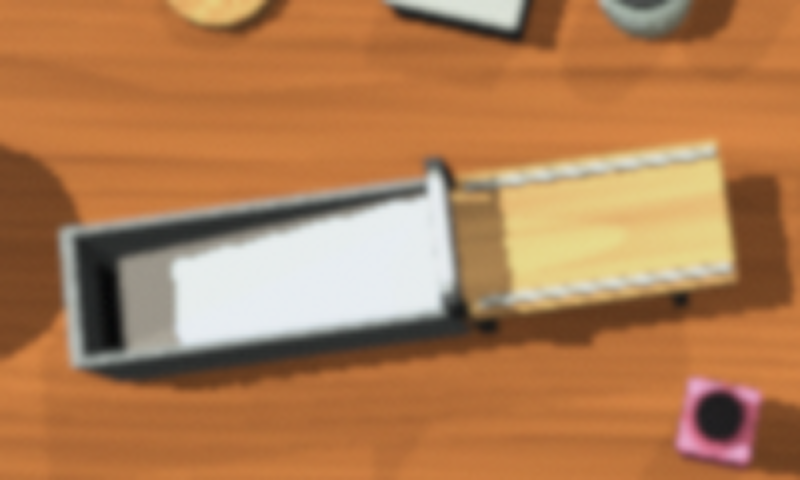

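Run:
```python
from h import *
T=load('top0');S=load('scene0')
def blob(c,x0,y0,x1,y1,f):
    im=c['img'][y0:y1,x0:x1].astype(int); m=f(im).astype(np.uint8)
    n,l,st,ce=cv2.connectedComponentsWithStats(m); i=1+np.argmax(st[1:,4]); print(st[i]); return ce[i]+[x0,y0],l==i
dark=lambda im: im.max(2)<50
ct,_=blob(T,312,170,340,192,dark); cs,_=blob(S,212,160,240,185,dark)
print(ct,cs,onplane(T,ct,.145),tri(T,ct,S,cs))
# body top corners from top crop
q=np.array([(394,153),(456,150),(459,198),(394,203)])/3.4+[200,130]
P=onplane(T,q-.35,.108); print('shoulder',P.round(4),P.mean(0),np.linalg.norm(np.diff(P[[0,1,2,3,0]],axis=0),axis=1))
q=np.array([(197,208),(268,252),(343,207)])/6+[180,150]
P=onplane(S,q-.4,.108);print('scene sh',P.round(4)); print((P[0]+P[2])/2,np.linalg.norm(np.diff(P,axis=0),axis=1))
print('scene base corner',onplane(S,np.array([(276,422),(349,375),(213,383)])/6+[179.6,149.6],0).round(4))
# mat
im=T['img'].astype(int); 
hsv=cv2.cvtColor(T['img'],cv2.COLOR_RGB2HSV)
q=np.array([(428,305),(656,292),(675,478),(440,490)])/3.4+[199.65,129.65]
P=onplane(T,q,.004);print('mat',P.round(4),P.mean(0),np.linalg.norm(np.diff(P[[0,1,2,3,0]],axis=0),axis=1))
q=np.array([(716,140),(735,283),(60,230),(75,368)])/4+[99.6,159.6]
print('deckend',onplane(T,q[:2],.1).round(4),'chute end', onplane(T,q[2:],.12).round(4))
```

```text
[ 9  5 11 11 89]
[  6   9  12  12 127]
[326.25842697 180.02247191] [223.57480315 174.61417323] [[ 0.61631277 -0.19636169  0.145     ]] (array([ 0.61821134, -0.1969413 ,  0.13663108]), np.float64(0.00030601854556818603))
shoulder [[ 0.64   -0.1693  0.108 ]
 [ 0.6437 -0.2202  0.108 ]
 [ 0.6033 -0.2229  0.108 ]
 [ 0.5978 -0.1697  0.108 ]] [ 0.62120479 -0.1955309   0.108     ] [0.05111253 0.04054266 0.05342402 0.04218504]
scene sh [[ 0.6463 -0.212   0.108 ]
 [ 0.6389 -0.166   0.108 ]
 [ 0.594  -0.1719  0.108 ]]
[ 0.62012194 -0.19194757  0.108     ] [0.04655775 0.04535164]
scene base corner [[ 0.6381 -0.172   0.    ]
 [ 0.5916 -0.1776  0.    ]
 [ 0.6463 -0.2135  0.    ]]
mat [[ 0.5308 -0.2066  0.004 ]
 [ 0.5471 -0.4042  0.004 ]
 [ 0.3868 -0.4178  0.004 ]
 [ 0.3714 -0.2182  0.004 ]] [ 0.45905472 -0.31170904  0.004     ] [0.19826718 0.16087416 0.20024318 0.15981814]
deckend [[ 0.5821 -0.0671  0.1   ]
 [ 0.4815 -0.0828  0.1   ]] chute end [[0.504  0.3824 0.12  ]
 [0.4094 0.3641 0.12  ]]
```

```bash
cat >> h.py <<'E'
PZ=manip.pinch_z
def tool(az,tilt,flip=False):
    # az: heading (deg), tilt from vertical-down toward heading (deg); jaw horizontal, perpendicular to heading
    a,t=np.radians([az,tilt]); z=np.array([np.cos(a)*np.sin(t),np.sin(a)*np.sin(t),-np.cos(t)])
    x=np.array([-np.sin(a),np.cos(a),0]); x=-x if flip else x
    return np.c_[x,np.cross(z,x),z]
def pose(g,R): # grasp point -> TCP pos, rotvec
    return np.array(g)+PZ*R[:,2], Rn.from_matrix(R).as_rotvec()
BOT=np.array([.619,-.195]); BYAW=8.
MAT=np.array([.459,-.312]); SD=np.array([-.163,.987]); SD/=np.linalg.norm(SD); SO=np.array([.5005,.112]); SY=np.array([-SD[1],SD[0]])
SANG=np.degrees(np.arctan2(SD[1],SD[0]))
E
python3 - <<'E'
from h import *
T=load('top0');S=load('scene0')
print('pink',onplane(T,(279.5,264),.15), 'amber',onplane(T,(352,130),.2),'can',onplane(T,(296,133),.115),'mug',onplane(T,(415,192),.09),SANG)
for t in (60,65):
  for fl in (0,1):
    print(t,fl)
    R=tool(8,t,fl)
    for nm,g,Rr in [('pre',np.r_[BOT,.065]-.12*R[:,2],R),('grasp',np.r_[BOT,.065],R),('lift',np.r_[BOT,.13],R)]+\
      [('mat%d'%az,np.r_[MAT-.01*np.array([np.cos(np.radians(az)),np.sin(np.radians(az))]),.12-.091*(tt==t-90)],tool(az,tt,fl)) for az in (-34,-15,8) for tt in (0,t-90)]:
        q=manip.inverse_kinematics(*pose(g,Rr)); print(nm,None if q is None else np.round(q,2))
E
```

```text
pink [[ 0.38487114 -0.07473317  0.15      ]] amber [[ 0.74148741 -0.25923055  0.2       ]] can [[ 0.75845459 -0.11213396  0.115     ]] mug [[ 0.60077663 -0.4500395   0.09      ]] 99.377579128387
60 0
pre [-1.04 -0.    2.39  1.45  0.94  2.47]
grasp [-0.79  0.32  2.2   1.75  0.78  2.3 ]
lift [-0.79  0.14  2.22  1.59  0.77  2.52]
mat-34 [-0.74  0.15  1.85 -0.    1.14 -1.72]
mat-34 [-0.71  0.67  1.43 -0.06  1.56 -1.67]
mat-15 [-0.75  0.15  1.84 -0.    1.15 -2.06]
mat-15 [-0.64  0.66  1.45 -0.18  1.52 -1.89]
mat8 [-0.75  0.16  1.84 -0.    1.15 -2.46]
mat8 [-0.56  0.61  1.52 -0.33  1.43 -2.15]
60 1
pre [-1.04 -0.    2.39  1.45  0.94 -0.67]
grasp [-0.79  0.32  2.2   1.75  0.78 -0.84]
lift [-0.79  0.14  2.22  1.59  0.77 -0.62]
mat-34 [-0.74  0.15  1.85 -0.    1.14  1.42]
mat-34 [-0.71  0.67  1.43 -0.06  1.56  1.47]
mat-15 [-0.75  0.15  1.84 -0.    1.15  1.08]
mat-15 [-0.64  0.66  1.45 -0.18  1.52  1.25]
mat8 [-0.75  0.16  1.84 -0.    1.15  0.68]
mat8 [-0.56  0.61  1.52 -0.33  1.43  0.99]
65 0
pre [-1.09  0.09  2.41  1.56  1.02  2.3 ]
grasp [-0.82  0.37  2.21  1.86  0.88  2.17]
lift [-0.82  0.19  2.24  1.73  0.85  2.36]
mat-34 [-0.74  0.15  1.85 -0.    1.14 -1.72]
mat-34 [-0.71  0.61  1.5  -0.05  1.46 -1.67]
mat-15 [-0.75  0.15  1.84 -0.    1.15 -2.06]
mat-15 [-0.65  0.6   1.52 -0.16  1.43 -1.9 ]
mat8 [-0.75  0.16  1.84 -0.    1.15 -2.46]
mat8 [-0.59  0.55  1.59 -0.29  1.35 -2.18]
65 1
pre [-1.09  0.09  2.41  1.56  1.02 -0.84]
grasp [-0.82  0.37  2.21  1.86  0.88 -0.98]
lift [-0.82  0.19  2.24  1.73  0.85 -0.78]
mat-34 [-0.74  0.15  1.85 -0.    1.14  1.42]
mat-34 [-0.71  0.61  1.5  -0.05  1.46  1.47]
mat-15 [-0.75  0.15  1.84 -0.    1.15  1.08]
mat-15 [-0.65  0.6   1.52 -0.16  1.43  1.24]
mat8 [-0.75  0.16  1.84 -0.    1.15  0.68]
mat8 [-0.59  0.55  1.59 -0.29  1.35  0.96]
```

Run:
```python
from h import *
c0=manip.state()['clock']
manip.move_j([1.073,-.2,1.526,0,1.395,-.126])
manip.move_j([-1.04,-.2,2.2,1.2,1.0,-.6])
R=tool(8,60,1); p,r=pose(np.r_[BOT,.067]-.12*R[:,2],R)
manip.reach(p,r)
s=manip.state(); print(s['clock']-c0,s['tool_pos'],p,s['qpos'].round(2))
c=snap('wrist','wrist1'); snap('scene','scene1')
# virtual world calibration for wrist
M=np.eye(4);M[:3,:3]=Rn.from_rotvec(s['eef_rot']).as_matrix();M[:3,3]=s['tool_pos']
W=np.linalg.inv(M@c['T_tool_cam']); c['R']=W[:3,:3];c['t']=W[:3,3]; pickle.dump(c,open('pics/wrist1.pkl','wb'))
B=tool(8,0)
a=np.radians(8);ex=np.array([np.cos(a),np.sin(a),0]);ey=np.array([-np.sin(a),np.cos(a),0])
b0=np.r_[BOT,0]
for z in (0,.108):
  for sx,sy in((-1,-1),(-1,1)): print(z,sx,sy,proj(c,b0+.025*(sx*ex+sy*ey)+[0,0,z]).round(0))
```

```text
4.949999999999999 [ 0.53304329 -0.20838462  0.11909412] [ 0.53212539 -0.20720943  0.11765   ] [-1.04 -0.01  2.39  1.44  0.94 -0.66]
0 -1 -1 [[300. 279.]]
0 -1 1 [[248. 279.]]
0.108 -1 -1 [[308. 198.]]
0.108 -1 1 [[239. 198.]]
```

View pics/wrist1.png

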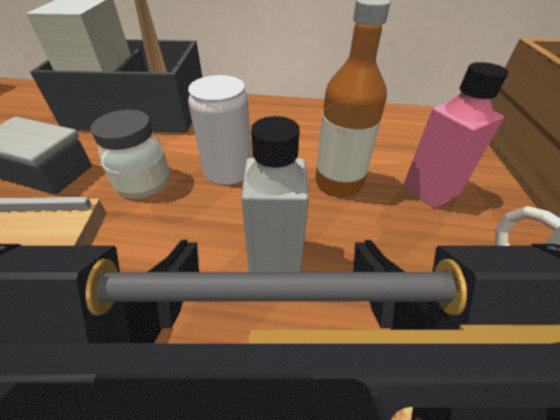

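View pics/scene1.png

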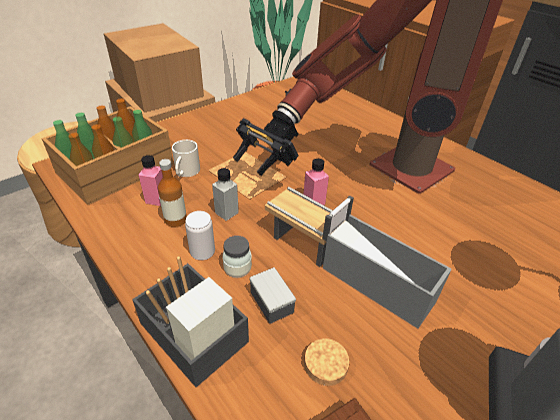

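The wrist view has the steel bottle centred between the fingers: body columns 243–307, against 239–308 predicted. The approach is clear, so I'll grasp and lift.

Run:
```python
from h import *
c0=manip.state()['clock']
R=tool(8,60,1); p,r=pose(np.r_[BOT,.067],R)
print(manip.movel(p,r,velocity=.1,max_force=15))
manip.move_gripper(.03,grip_force=40)
s=manip.state(); print(s['clock']-c0,s['width'],s['tool_pos'],p,s['wrist_force'])
p2=s['tool_pos']+[0,0,.07]
manip.movel(p2,velocity=.08)
s=manip.state(); print(s['clock']-c0,s['width'],s['tool_pos'],s['wrist_force'])
snap('scene','scene2');snap('wrist','wrist2')
```

```text
False
2.0667 0.049669537442198125 [ 0.63506001 -0.19286528  0.05767892] [ 0.63503707 -0.19274614  0.05765   ] [-1.48575957 -1.37957036  0.12452307]
3.0917000000000003 0.0500868847913916 [ 0.63468155 -0.19251662  0.12689594] [-0.3802534   0.06425825 -3.17666106]
```

View pics/scene2.png

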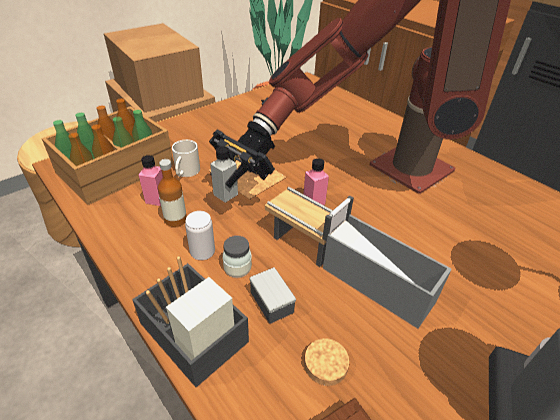

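View pics/wrist2.png

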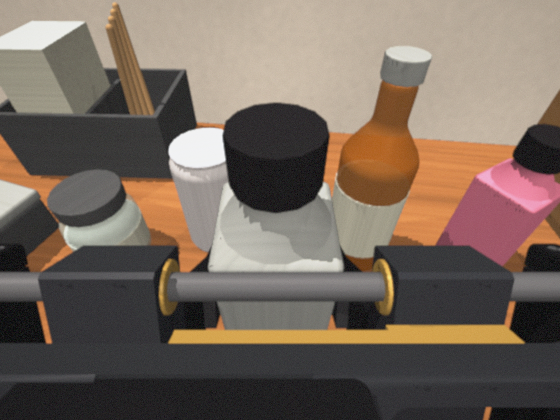

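Run:
```python
from h import *
c0=manip.state()['clock']
s=manip.state()
R=tool(8,60,1)
manip.movel(s['tool_pos']+[-.05,-.03,.06],velocity=.15)
hd=np.array([np.cos(np.radians(8)),np.sin(np.radians(8))])
g=MAT-.008*hd
try:
    manip.movel(*pose(np.r_[g,.2],tool(8,0,1)),velocity=.08); print('line ok')
except manip.Unreachable as e:
    print('unreach',e); manip.reach(*pose(np.r_[g,.2],tool(8,0,1)))
s=manip.state(); print(s['clock']-c0,s['width'],s['tool_pos'],s['qpos'].round(2))
snap('scene','scene3')
```

```text
line ok
2.8666 0.04985598944996457 [ 0.45099847 -0.31302407  0.18129646] [-0.75  0.07  1.77  0.    1.3   0.68]
```

View pics/scene3.png

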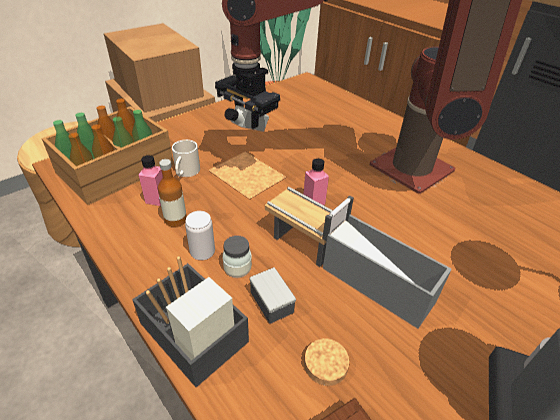

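Run:
```python
from h import *
c0=manip.state()['clock']
hd=np.array([np.cos(np.radians(8)),np.sin(np.radians(8))]); g=MAT-.008*hd; R=tool(8,-30,1)
manip.movel(*pose(np.r_[g,.08],R),velocity=.08)
hit=manip.movel(*pose(np.r_[g,.024],R),velocity=.03,max_force=5)
s=manip.state(); print(hit,s['clock']-c0,s['width'],s['tool_pos']-PZ*R[:,2],s['wrist_force'])
snap('scene','scene4');snap('wrist','wrist4')
```

```text
True 3.1417 0.04999832219297268 [ 0.45099264 -0.31312013  0.02895406] [ 0.66999174 -0.5372842   5.12285783]
```

Run:
```python
from h import *
a=cv2.resize(load('scene4')['img'][110:250,160:350],None,fx=4,fy=4,interpolation=cv2.INTER_CUBIC)[:,:,::-1]
cv2.imwrite('pics/c4.png',a)
```

```text
(no output)
```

View pics/c4.png

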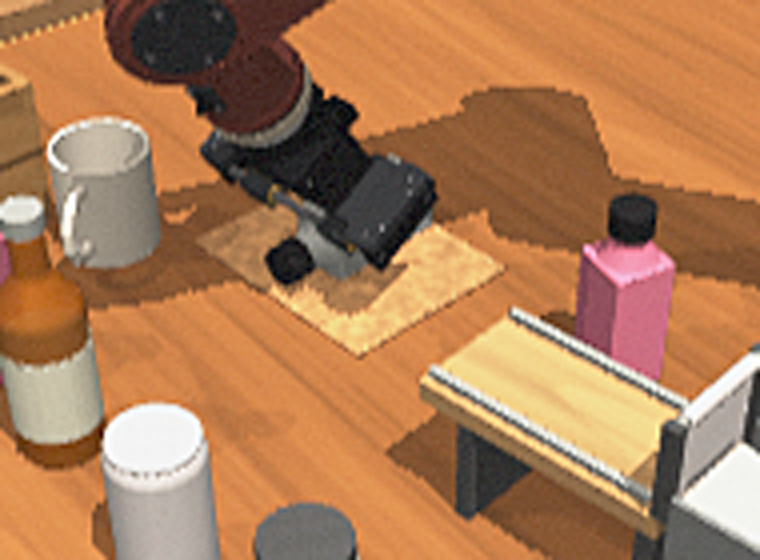

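Run:
```python
from h import *
c0=manip.state()['clock']
manip.move_gripper(.075)
manip.sleep(.2)
R=tool(8,-30,1);s=manip.state()
manip.movel(s['tool_pos']-.1*R[:,2],velocity=.15)
g=MAT
manip.movel(*pose(np.r_[g-[.0,0],.19],tool(8,0,1)),velocity=.15)
s=manip.state(); print(s['clock']-c0,s['clock'],s['wrist_force'],s['qpos'].round(2))
c=snap('wrist','wrist5');snap('scene','scene5');snap('top','top5')
M=np.eye(4);M[:3,:3]=Rn.from_rotvec(s['eef_rot']).as_matrix();M[:3,3]=s['tool_pos']
W=np.linalg.inv(M@c['T_tool_cam']); c['R']=W[:3,:3];c['t']=W[:3,3]; pickle.dump(c,open('pics/wrist5.pkl','wb'))
```

```text
2.4499999999999993 17.0 [0.80820237 0.6685822  0.87562348] [-0.74  0.1   1.77 -0.    1.28  0.69]
```

View pics/wrist5.png

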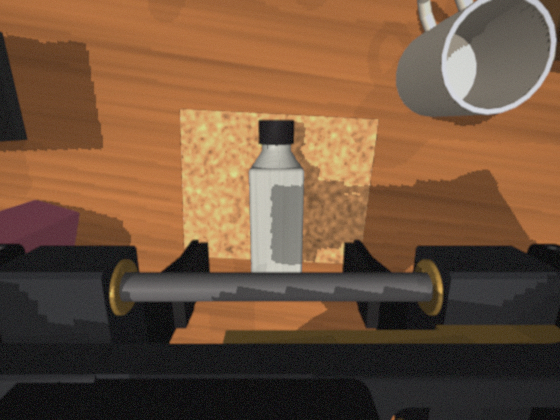

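View pics/scene5.png

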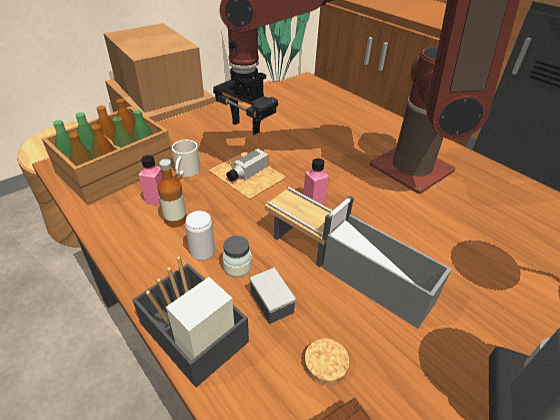

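View pics/top5.png

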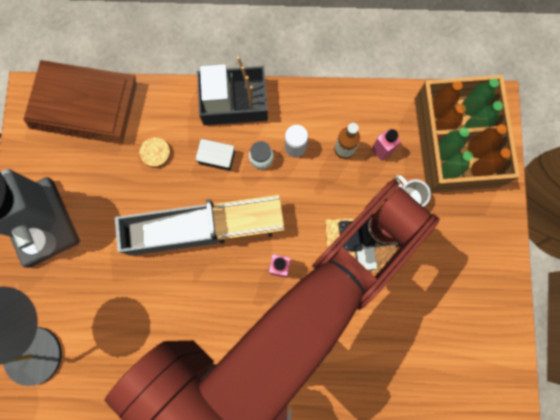

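Run:
```python
from h import *
c=load('wrist5')
print('cap end',onplane(c,(276.5,122),.035)); P=onplane(c,[(250,168),(303,168),(252,270),(302,270)],.054);print(P.round(4),(P[0]+P[1])/2,np.linalg.norm(P[0]-P[1]),np.linalg.norm(P[2]-P[3]),(P[2]+P[3])/2)
hd=np.array([np.cos(np.radians(8)),np.sin(np.radians(8))]); print('pred cap',MAT+.075*hd,'pred shoulder',MAT+.033*hd)
# station gate check from scene
```

```text
cap end [[ 0.53130801 -0.30278288  0.035     ]]
[[ 0.489  -0.2849  0.054 ]
 [ 0.4955 -0.3316  0.054 ]
 [ 0.3903 -0.2985  0.054 ]
 [ 0.3971 -0.3468  0.054 ]] [ 0.49223691 -0.3082631   0.054     ] 0.04717668497673977 0.048766478901322574 [ 0.39370723 -0.32265233  0.054     ]
pred cap [ 0.53327011 -0.30156202] pred shoulder [ 0.49167885 -0.30740729]
```

Run:
```python
from h import *
c0=manip.state()['clock']
hd=np.array([np.cos(np.radians(8)),np.sin(np.radians(8))])
g=np.array([.4585,-.3125])-.010*hd; R=tool(8,0,0)
gd=SO-.095*SD; Rd=tool(SANG-180,0,0)
print(gd,SANG-180)
manip.reach(*pose(np.r_[g,.15],R))
print(manip.inverse_kinematics(*pose(np.r_[gd,.25],Rd)))
print(manip.movel(*pose(np.r_[g,.039],R),velocity=.1,max_force=10))
manip.move_gripper(.03,grip_force=40)
s=manip.state(); print(s['clock']-c0,s['width'],s['tool_pos'])
manip.movel(s['tool_pos']+[0,0,.20],velocity=.15)
s=manip.state(); print(s['clock']-c0,s['width'],s['wrist_force'],s['qpos'].round(2))
snap('scene','scene6')
```

```text
[0.51597929 0.01826958] -80.622420871613
[-1.17437752e-01 -4.75416341e-02  1.79581752e+00 -4.44089210e-16
  1.39331676e+00 -2.81107383e-01]
False
4.4833 0.04996729848271787 [ 0.44867011 -0.31389003  0.02049565]
5.966700000000003 0.04970633614813318 [ 0.13504702 -0.3924297  -2.73716343] [-0.75  0.04  1.73 -0.    1.37 -2.46]
```

View pics/scene6.png

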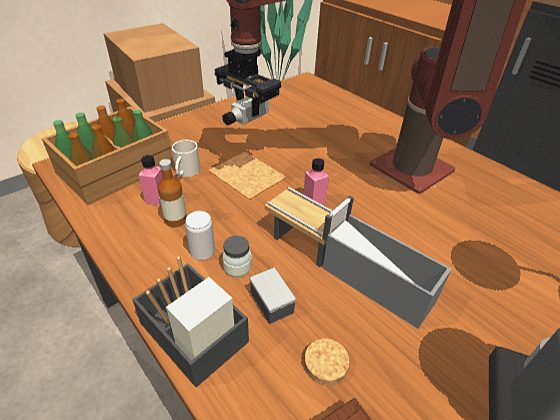

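Run:
```python
from h import *
c=load('scene6'); im=c['img'][:,:,::-1].copy()
big=cv2.resize(im[170:330,250:460],None,fx=3.8,fy=3.8,interpolation=cv2.INTER_CUBIC)
def dr(x,y,z,col):
    p=proj(c,np.r_[SO+x*SD+y*SY,z])[0]; p=(p-[250,170]+.5)*3.8; cv2.drawMarker(big,tuple(int(v) for v in p),col,cv2.MARKER_CROSS,14,1)
for x,y,z in [(-.19,.05,.1),(-.19,-.05,.1),(-.187,.038,.108),(-.187,-.038,.108),(-.012,.038,.108),(0,.041,.174),(0,-.041,.174),(.258,.04,.12),(.258,-.04,.12),(0,0,.17)]: dr(x,y,z,(255,0,0))
cv2.imwrite('pics/c6.png',big)
```

```text
(no output)
```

View pics/c6.png

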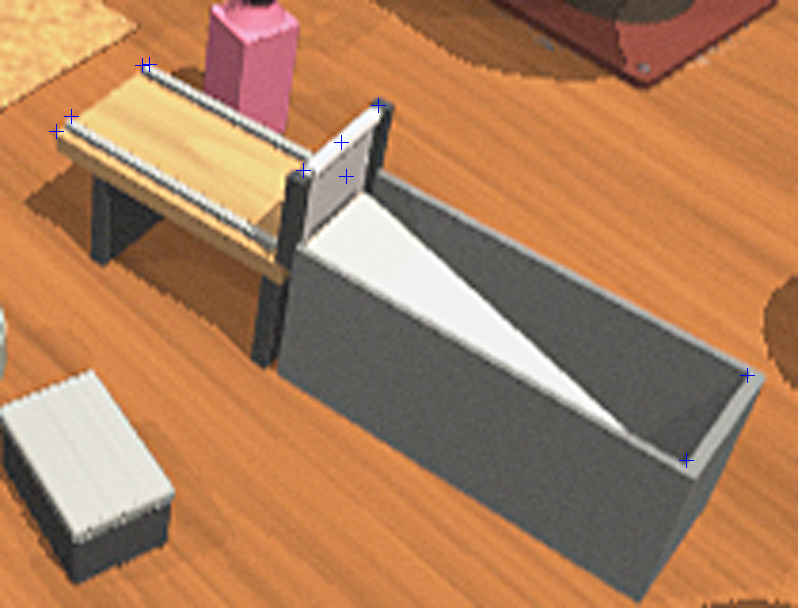

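The station model overlays the image to within about 2–3 mm: rail ends at crop (70,120) and (148,66), gate posts at (303,172) and (378,105). Next I'll place the bottle on the deck.

```bash
python3 - <<'E'
from h import *
c0=manip.state()['clock']
gd=SO-.095*SD; Rd=tool(SANG-180,0,0)
manip.reach(*pose(np.r_[gd,.25],Rd))
manip.movel(*pose(np.r_[gd,.16],Rd),velocity=.1)
hit=manip.movel(*pose(np.r_[gd,.129],Rd),velocity=.03,max_force=5)
s=manip.state(); print(hit,s['clock']-c0,s['width'],s['tool_pos']+[0,0,PZ],s['wrist_force'])
snap('scene','scene7')
E
python3 - <<'E'
from h import *
cv2.imwrite('pics/c7.png',cv2.resize(load('scene7')['img'][130:300,230:440],None,fx=3.6,fy=3.4,interpolation=cv2.INTER_CUBIC)[:,:,::-1])
E
```

```text
True 3.7250000000000014 0.049559135675016755 [0.51557108 0.01830071 0.13503669] [-0.15416741  0.12342726  3.80524982]
```

View pics/c7.png

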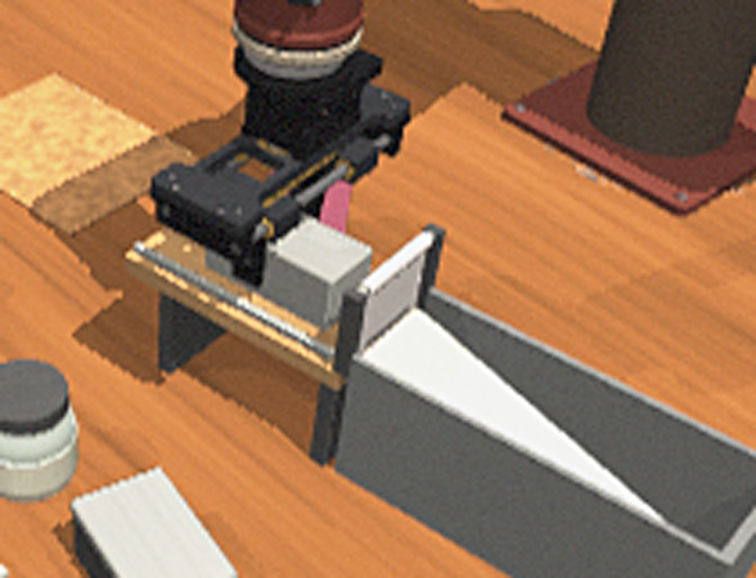

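Run:
```python
from h import *
c0=manip.state()['clock']
Rd=tool(SANG-180,0,0)
manip.move_gripper(.066); manip.sleep(.4)
s=manip.state(); manip.movel(s['tool_pos']+[0,0,.08],velocity=.12)
P=lambda x,z:np.r_[SO+x*SD,z]
manip.movel(P(-.235,.205),velocity=.15)
manip.move_gripper(0.0)
s=manip.state(); print(s['clock'],s['clock']-c0,s['width'])
snap('scene','scene8');snap('top','top8')
S=load('scene8')['img'][130:300,230:440]; cv2.imwrite('pics/c8.png',cv2.resize(S,None,fx=3.6,fy=3.4,interpolation=cv2.INTER_CUBIC)[:,:,::-1])
```

```text
31.1333 4.1915999999999976 0.0008909966407587518
```

View pics/c8.png

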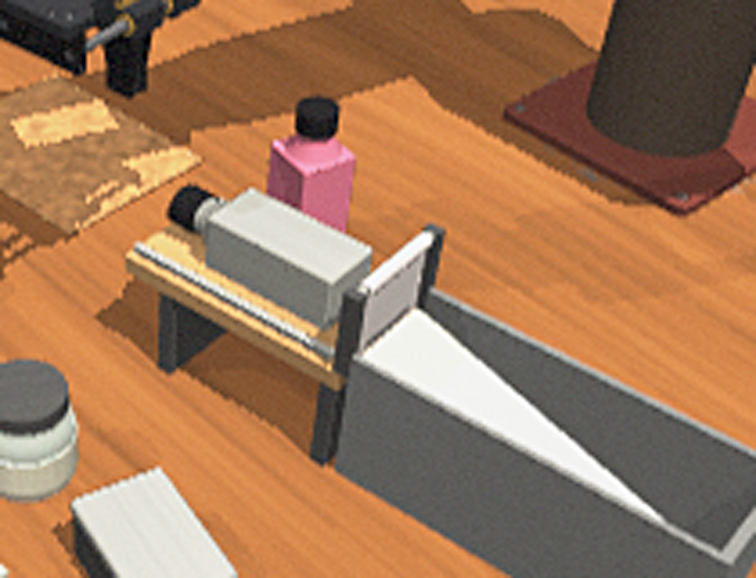

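View pics/top8.png

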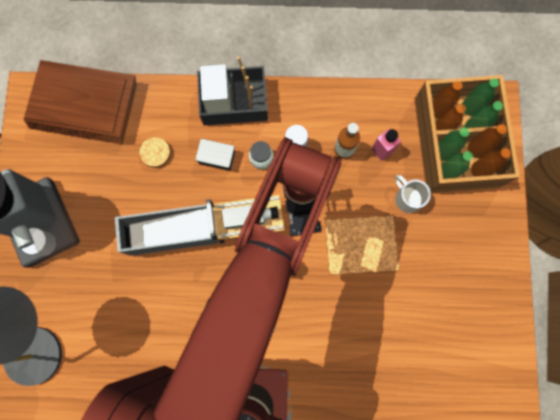

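The bottle lies between the rails, cap at crop (187,208), with its base face at (345,285) just short of the shut flap. Next I'll push in stages.

Run:
```python
from h import *
c0=manip.state()['clock']
P=lambda x,z:np.r_[SO+x*SD,z]
print(manip.movel(P(-.235,.117),velocity=.1,max_force=10))
print(manip.movel(P(-.12,.117),velocity=.05,max_force=20))
s=manip.state(); print(s['clock']-c0,s['tool_pos'],s['wrist_force'])
snap('scene','scene9')
S=load('scene9')['img'][130:300,230:440]; cv2.imwrite('pics/c9.png',cv2.resize(S,None,fx=3.6,fy=3.4,interpolation=cv2.INTER_CUBIC)[:,:,::-1])
```

```text
False
False
3.483400000000003 [ 0.5200995  -0.00644879  0.11703589] [ 0.83901917 -2.22692413  0.29730049]
```

View pics/c9.png

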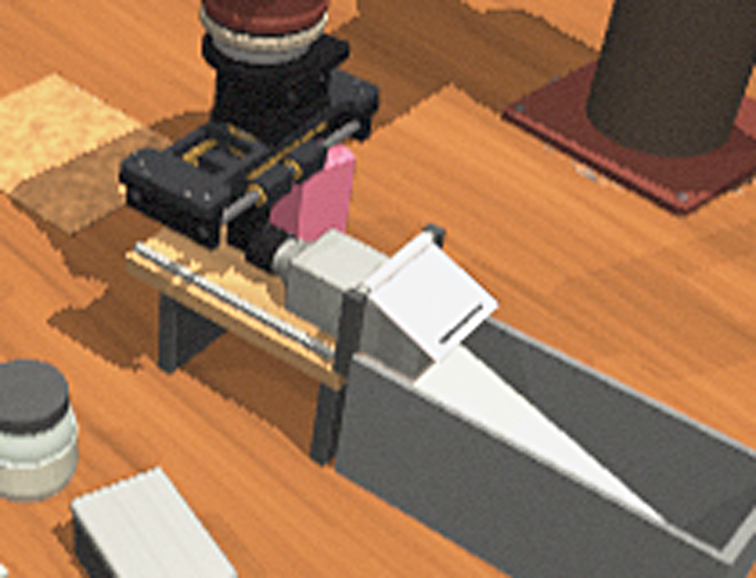

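The bottle is part-way through and straight, holding the flap well open (panel at crop (435,300)). I'll keep pushing.

Run:
```python
from h import *
c0=manip.state()['clock']
P=lambda x,z:np.r_[SO+x*SD,z]
print(manip.movel(P(-.07,.117),velocity=.05,max_force=20))
manip.sleep(.6)
s=manip.state(); print(s['clock']-c0,s['tool_pos'],s['wrist_force'])
snap('scene','scene10')
S=load('scene10')['img'][130:300,230:440]; cv2.imwrite('pics/c10.png',cv2.resize(S,None,fx=3.6,fy=3.4,interpolation=cv2.INTER_CUBIC)[:,:,::-1])
```

```text
False
1.75 [0.51190609 0.04291378 0.11699639] [-0.40252427 -1.72321355  0.60719285]
```

View pics/c10.png

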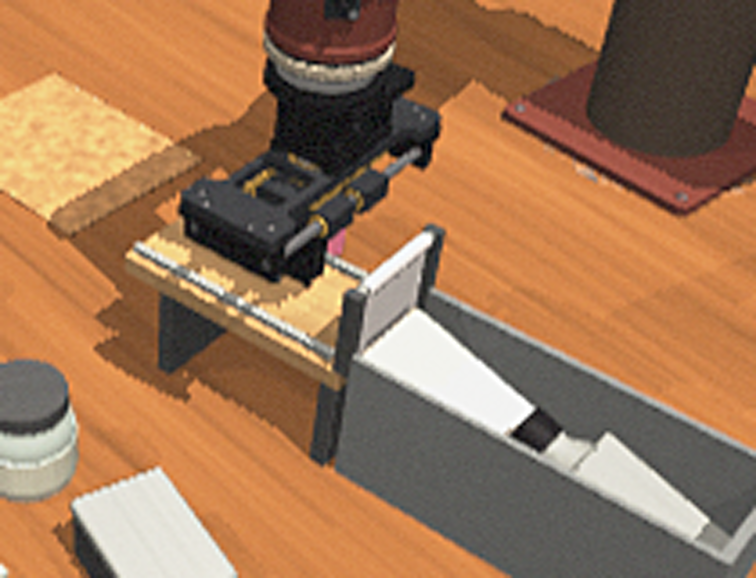

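The bottle has slid to the end wall (cap at crop (535,428)) and the flap is shut. I'll retract straight up, check everything and hand in.

Run:
```python
from h import *
s=manip.state(); manip.movel(s['tool_pos']+[0,0,.12],velocity=.12)
manip.sleep(.5)
c=snap('scene','scene11'); s=manip.state(); print(s['clock'],s['wrist_force'],abs(s['qd']).max())
a=load('scene0')['img'].astype(int);b=c['img'].astype(int)
# cap end position in the station frame, cap end pixel at its upper-left face in the crop
p=np.array([522,428])/[3.6,3.4]+[229.6,129.6]
for z in (.06,.09):
    X=onplane(c,p,z)[0,:2]-SO; print(z,X@SD,X@SY)
for n,(x0,y0,x1,y1) in dict(amber=(160,165,185,225),can=(187,210,214,258),mug=(172,140,200,175),jar=(222,235,252,276),coast=(303,338,350,382),tin=(250,268,295,320)).items():
    print(n,(abs(a-b)[y0:y1,x0:x1].max(2)>60).mean().round(3))
```

```text
38.2667 [-0.4541539  -0.79740143  0.50521239] 0.0020121672257443772
0.06 0.10365749641515494 0.022792847654151658
0.09 0.11349096741834402 -0.0046334722404365244
amber 0.0
can 0.001
mug 0.0
jar 0.0
coast 0.0
tin 0.0
```

View pics/scene11.png

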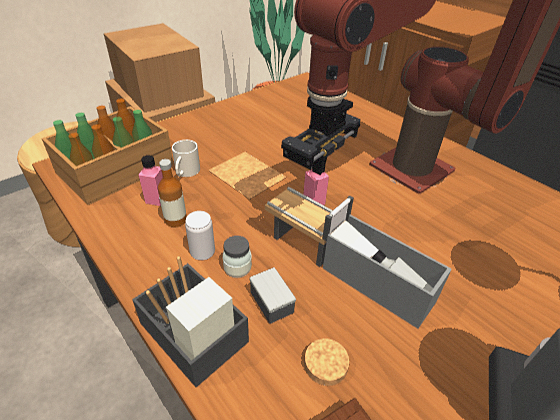

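```bash
python3 -c "
from plant import manip
manip.close_job()"
```

```text
the job is handed in; nothing more can be done
```

The bottle is down the chute with the flap shut behind it, and the job is handed in at about 38 s of the 72 s allowed. `close_job` reports no verdict.

**What I did:** I gripped the standing steel bottle across its flat sides with the tool tilted 60°, tipped it onto the cork mat and let go. I then took it across its sides from above, set it on the deck base towards the flap and let go. Last, I pushed it by the cap with shut fingers until it tipped and slid away.

**Last checks:**
- **Bottle:** it rests against the chute's end wall, with the cap end roughly 100–110 mm past the gate (rough, because its height there is assumed).
- **Flap:** it looks shut in the scene picture; I did not measure its angle.
- **Other things:** the picture patches around all six bystanders match the first picture.
- **Robot:** it stands clear above the deck and the wrist force is near zero.

No check failed or disagreed.

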